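# Set the bleed cap on the veneer-press vacuum manifold

## Task

The vacuum manifold for the veneer press is back together and its bleed has to be set. First cycle the vent: pull the round black knob on the front of the block straight out to its stop, then push it fully home again so that the vent is shut. Then screw the knurled brass cap on top of the block down (clockwise) until it bottoms out, back it off a quarter turn, and finish with the gripper still holding the cap there, so that I can tighten the lock ring under it; leave the other things on the bench where they are.

Things in the scene. Friction and masses are not known exactly. Their poses are not given: they have to be found in the camera images.
- manifold: vacuum manifold, fixed: aluminium block on a steel base plate. Origin on the bench under the block's centre, z up, its -x is the front (knob side, facing the robot up to the yaw). In its frame, mm: block x -30..30, y -100..100, z 20..75; plate x -40..80, y -120..195, z 0..10; cap axis x 5, y -55; knob axis y 20, z 52; a low six-sided plug (not used) at x 8, y 24, top z 81
- gauge (a point): centre of the manifold's round dial gauge, 66 mm across, 28 mm thick along the manifold's x, 119 mm above the bench (top at 152 mm); axes as the manifold's
- trap_top (a point): top centre of the manifold's clear moisture trap, an upright cylinder 54 mm across, 139 mm above the bench; with its copper pipe it stands at the manifold's +y end
- vent_knob (a point): centre of the vent slide's round black pull knob, 32 mm in diameter, 20 mm long along its axis, on a 12 mm steel stem; axis level along the manifold's x, 52 mm above the bench, clear underneath. 36 mm in front of the block's front face when home; pulls out along the manifold's -x. Axes as the manifold's
- vent_slide (a joint): travel of the vent slide in m: 0 fully home (vent shut), 0.024 fully out at its stop. It starts home. A detent holds it at either end: about 7 N takes it out of an end, and past the middle it snaps to the other end
- knurled_cap: the knurled brass bleed cap on top of the block, 40 mm in diameter, 26 mm high, axis vertical. Origin on its axis at its underside: 90 mm above the bench when bottomed; z up, turns with the cap. A dark line on its top runs from near the centre to the rim along its own -x. Under it, about the axis: lock ring 34 mm across (z 80..85 mm), boss on the block's top (z 75 mm)
- bleed_cap (a joint): angle of the knurled cap in rad, growing as it is unscrewed (counter-clockwise from above): 0 bottomed out (hard stop; its line then points to the manifold's -x), 1.57 a quarter turn off, 5.0 the outer stop. Starts between 2.2 and 4.2, already started on its right-hand thread (sinks 0.64 mm per rad); stays where it is left; takes about 0.06 N m to turn
- terminal_1: bystander: square black terminal plate, 62 x 62 mm, two posts 24 mm high, lying in front of the manifold's gauge end; origin at the centre of its underside
- tape_black: bystander: roll of black tape, 66 mm across, 19 mm high, beside the manifold's cap end; origin at the centre of its underside
- tweeter_3: bystander: dome tweeter, 76 mm across, 37 mm high; origin at the centre of its underside
- screwdriver_1: bystander: screwdriver, 197 mm long along its y, 28 mm high; origin under its middle
- pliers_1: bystander: pliers, 182 mm long along their y, 12 mm high; origin under their middle
- cap_2: bystander: blue film capacitor with wire leads, 84 mm long along its y, 21 mm thick; origin under its middle

How it is judged (in metres and radians):
On the way, in this order (a step that is already met when the one before it is completed fails the run):
1. the vent slide is pulled out to its stop (value of joint vent_slide above 0.02 m), for 0.2 s.
2. the vent slide is pushed fully home (value of joint vent_slide below 0.002 m), for 0.2 s.
3. the bleed cap is bottomed out, with the vent home (value of joint bleed_cap below 0.1 rad and value of joint vent_slide below 0.002 m), for 0.2 s.
At the end, for the whole second after the job is handed in: The cap, after bottoming out (within 0.1 rad of its stop), stands a quarter turn (1.57 rad, within 0.35 rad or 20 degrees) off its stop, at rest, gripped by the fingers with more than 3 N, and the vent slide is home to within 2 mm (value of joint bleed_cap between 1.22 and 1.92 rad and velocity of joint bleed_cap between -0.05 and 0.05 rad/s and contact force between the fingers and knurled_cap above 3 N and value of joint vent_slide below 0.002 m); the arm keeps its last pose, push and grip.
It fails at once if a bystander is shifted by more than 30 mm (distance of any of terminal_1, tape_black, tweeter_3, screwdriver_1, pliers_1, cap_2 from where it was at the start of the episode above 0.03 m).
It also fails if it takes over 64 s, if anything falls off the work surface, if the arm or the gripper's body presses on something with over 40 N, if the wrist force passes 120 N, or if a joint passes its speed limit or range.

## Robot

A 7-joint arm with a two-finger parallel gripper is mounted at the origin on a cart in front of the work surface, level with it; the furniture and walls round the work are solid. World frame = base frame: x ahead of the robot, y to its left, z up, the work surface at z = 0. Lengths are in m, angles in degrees, forces in N, time in s.
With the tool pointing down it reaches from about 0.4 to 0.875 m from the base axis. Payload 6.5 kg.
Tool frame: the origin (TCP) lies on the front face of the gripper's body, between the roots of the fingers; the fingertips stand 64 mm ahead of it and the grasp point (between the pads) lies 45 mm ahead of it; z points along the fingers, y is the line along which they close (so a half turn about z gives the same grasp; the last joint's range is limited). The gripper opens to 88 mm and grips with 3 to 60 N. Pads are 18 mm wide; open, the fingers measure 123 mm over their backs; the gripper's body (75 mm by 187 mm) begins 45 mm behind the grasp point.
Start: joints at [62.556, 30.733, -0.252, 88.115, 0.149, 61.152, -4.079], TCP at [0.261, -0.595, 0.303] pointing down, gripper open.
Joint ranges: [-154.64, 154.64], [-21.42, 123.67], [-72.66, 72.17], [13.99, 137.28], [-74.86, 254.86], [10.95, 109.41], [-158.01, 158.01]. Speed limits (degrees/s): [136.94, 136.94, 180, 180, 180, 180, 180].

## Interface

Orientations are given as a 3x3 rotation matrix whose columns are the frame's x, y, z axes.
In Python, from bench import ctrl, vision gives the robot as it stands. The module is installed in compiled form; this text tells all that it offers.
- The arm moves only by the tool jog_arm, never from a script. Its argument "plan" is a list of rows, each a list of 2 entries, a list of its own where there are three numbers: the shift along the tool's x, y, z in mm, then the turn about the tool's z in rad. In form: [[[dx, dy, dz], twist], ...]. A call has 1 to 12 rows; each row shifts and turns the commanded pose from where the row before left it, along the tool's axes as they then stand; what a row does not reach is not made up. A row lasts 1/10 s, in which the tool goes at most 50 mm and 8.59 degrees, less where a joint would pass 70% of its speed; a pose out of reach is approached as far as the arm can. A call is refused whole if a number of a shift passes 50 or a number of a turn 0.15, either way. A call with a gripper value outside its range is refused whole. "claw" is the closure in counts, from 0 (fully open) to 255 (shut), set as the call begins (left out, the last holds). The fingers move at their own pace and stop on an object; the grip force is fixed at half the most. Time passes only in rows, so rows that do not move let the fingers close. It gives the time, the measured TCP pose, the force, the opening and the grip force at its end, in the units of the state.
- ctrl.sense(): the state, without advancing time (a new reading comes with each control period).
- vision.camera(name): name is "side" or "top" or "wrist"; returns a dict with "frame" (480x640x3 uint8, blue, green, red), "fx", "fy", "cx", "cy" (pixels), "rvec" (rotation vector, rad) and "tvec" (3), from world to camera coordinates, as OpenCV has them. Camera axes: x right, y down, z forward; pixel columns grow to the right and rows downward; lengths in m; the calibration is good to about 2 mm. A picture is of the moment at which its call begins. There is no depth.
- ctrl.hand_in(): hands the job in; it is judged then, once.
The state is a dict: "t": time; "joints": joint angles; "joint_vel": joint speeds; "joint_efforts": joint torques, N m; "ee_pos": TCP position; "tcp_rot": TCP orientation; "ft_force": force on the tool from outside, world axes, zero at the start; "ft_torque": the same for the moment, N m; "width": opening from 0.0 (shut) to 1.0 (fully open); "grasp_force": force on a finger pad.
Only numpy, scipy, OpenCV 4.12 (cv2) and the standard library are available. Lean on these libraries where they do the work, as an engineer would, in place of code of your own. Each camera call takes 0.05 s, during which the arm holds its last target. There are 200 camera calls.

## Working session

There is one attempt and no reset: what is moved stays moved. The work goes in short steps, Python scripts to look and compute and a tool call to move; the robot and the scene stay as the last step left them, time stands still between calls to the robot, and variables do not carry over. Pictures are saved under pics/ and viewed, at most 10 in all, crops included, and the job is handed in when it is done.

Besides the shell and the picture viewer there is one more tool, called after ">>>" by a JSON object that holds its "op" and its "data". jog_arm: Moves the arm, as the interface text tells. Its arguments: {"type":"object","properties":{"plan":{"type":"array"},"claw":{"type":"number"}},"required":["plan"]}

```bash
mkdir -p pics; cat > h.py <<'E'
import numpy as np, cv2
from bench import ctrl, vision
def cam(n,save=None):
    c=vision.camera(n); c['R']=cv2.Rodrigues(np.array(c['rvec'],float))[0]; c['t']=np.array(c['tvec'],float).ravel()
    if save: cv2.imwrite('pics/'+save,c['frame'])
    return c
def ray(c,u,v):
    d=c['R'].T@np.array([(u-c['cx'])/c['fx'],(v-c['cy'])/c['fy'],1]); return -c['R'].T@c['t'], d/np.linalg.norm(d)
def onz(c,u,v,z):
    o,d=ray(c,u,v); return o+d*(z-o[2])/d[2]
def tri(*r):
    A=sum(np.eye(3)-np.outer(d,d) for o,d in r); b=sum((np.eye(3)-np.outer(d,d))@o for o,d in r)
    p=np.linalg.solve(A,b); return p,[np.linalg.norm(np.cross(p-o,d)) for o,d in r]
def proj(c,p):
    q=c['R']@np.array(p)+c['t']; return q[0]/q[2]*c['fx']+c['cx'],q[1]/q[2]*c['fy']+c['cy']
E
python3 - <<'E'
from h import *
np.set_printoptions(precision=3,suppress=True)
for n in ['top','side']:
    c=cam(n,n+'0.png'); print(n,-c['R'].T@c['t'],c['R'][2],c['fx'])
s=ctrl.sense(); print(s['t'],s['ee_pos'],s['tcp_rot'],s['width'])
E
```

```text
top [0.485 0.053 1.06 ] [ 0.076  0.001 -0.997] 451.0752004342964
side [0.291 1.077 0.633] [ 0.248 -0.856 -0.454] 555.2961227969271
0.1 [ 0.261 -0.595  0.302] [[ 0.916  0.401 -0.001]
 [ 0.401 -0.916  0.001]
 [-0.    -0.002 -1.   ]] 1.005285107809348
```

View pics/top0.png

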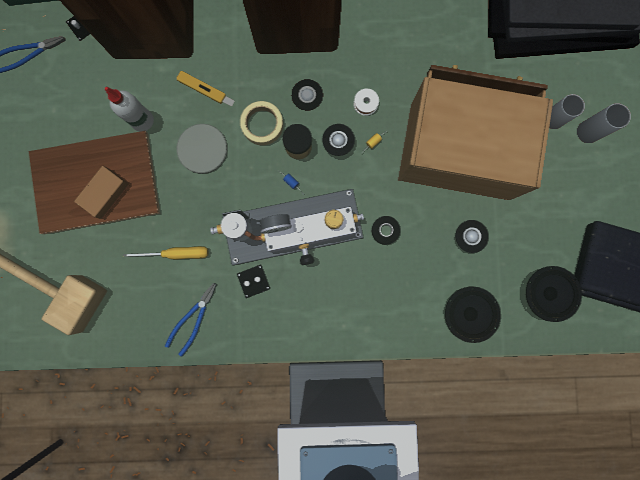

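View pics/side0.png

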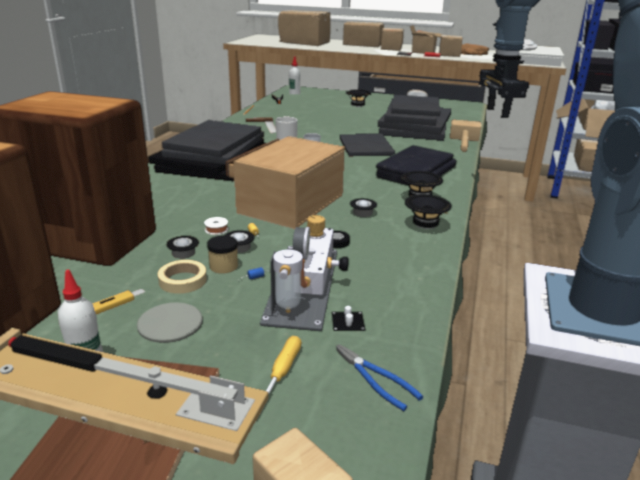

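The top view shows the manifold with its cap at about (334,219), knob (307,258) and trap (235,225). The side view shows the cap at (317,225) and knob (344,263). Next I measure these with masks.

```bash
python3 - <<'E'
from h import *
np.set_printoptions(precision=3,suppress=True)
T=cam('top');S=cam('side')
def blob(c,box,lo,hi):
    x0,y0,x1,y1=box; h=cv2.cvtColor(c['frame'][y0:y1,x0:x1],cv2.COLOR_BGR2HSV)
    m=cv2.inRange(h,lo,hi); k=cv2.findContours(m,0,2)[0]; k=max(k,key=cv2.contourArea)
    (u,v),r=cv2.minEnclosingCircle(k); b=cv2.boundingRect(k)
    return u+x0,v+y0,r,(b[0]+x0,b[1]+y0,b[2],b[3])
Y=((12,90,60),(32,255,255));K=((0,0,0),(180,255,60))
a=blob(T,(320,203,350,235),*Y);b=blob(S,(300,210,332,240),*Y);print(a,b)
print('cap',tri(ray(T,*a[:2]),ray(S,*b[:2])), onz(T,*a[:2],.118))
a=blob(T,(295,249,320,270),*K);b=blob(S,(336,254,352,274),*K);print(a,b)
print('knob',tri(ray(T,*a[:2]),ray(S,*b[:2])), onz(T,*a[:2],.052))
# plate corners yaw: dark grey plate in top
for n,(u,v) in dict(br=(350,191),bl=(220,211),fl=(232,264),fr=(363,237)).items(): print(n,onz(T,u,v,.01))
cv2.imwrite('pics/c.png',np.hstack([cv2.resize(T['frame'][180:275,205:375],None,fx=2.35,fy=4*.6,interpolation=2),cv2.resize(S['frame'][205:300,255:355],(400,228),interpolation=2)]))
big=cv2.resize(T['frame'][180:280,210:380],None,fx=4.5,fy=4.5,interpolation=2);cv2.imwrite('pics/topc.png',big)
E
```

```text
(333.2300615310669, 218.8006134033203, 9.226332664489746, (325, 210, 18, 18)) (310.0, 222.5, 16.007909774780273, (300, 210, 25, 26))
cap (array([0.619, 0.022, 0.106]), [np.float64(0.007205981149062615), np.float64(0.007205981149062522)]) [0.61  0.02  0.118]
(306.76315784454346, 260.39473724365234, 7.247699737548828, (300, 254, 15, 11)) (344.0, 263.5, 6.800835609436035, (339, 257, 9, 14))
knob (array([0.529, 0.081, 0.052]), [np.float64(0.0017436800022050231), np.float64(0.0017436800022049704)]) [0.527 0.08  0.052]
br [ 0.689 -0.025  0.01 ]
bl [0.651 0.282 0.01 ]
fl [0.526 0.256 0.01 ]
fr [ 0.58  -0.052  0.01 ]
```

View pics/topc.png

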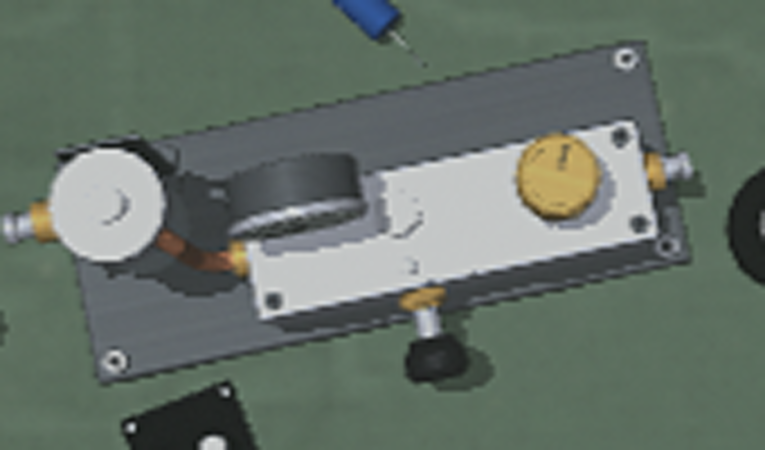

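The crop shows the cap at crop (557,178), with its line pointing up and slightly right, i.e. about world -17°. So bleed_cap is about 2.7 rad. From the cap (0.610,0.020) and knob (0.527,0.080), manifold yaw is about 10.7°. I'll set out now.

>>> {"op": "jog_arm", "data": {"plan": [[[33, -33, 0], 0], [[33, -33, 0], 0], [[33, -33, 0], 0], [[33, -33, 0], 0], [[33, -33, 0], 0], [[33, -33, 0], 0], [[33, -33, 0], 0], [[33, -33, 0], 0], [[33, -33, 0], 0], [[33, -33, 0], 0], [[33, -33, 0], 0], [[33, -33, 0], 0]], "claw": 0}}

```text
t: 1.4
ee_pos: [0.4649, -0.072, 0.3029]
tcp_rot: [[0.916, 0.401, 0.0], [0.401, -0.916, -0.0], [0.0, 0.0, -1.0]]
ft_force: [0.7, -0.7, -0.7]
width: 0.994
grasp_force: 0.0
```

>>> {"op": "jog_arm", "data": {"plan": [[[30, -30, 0], -0.15], [[0, 0, 0], -0.15], [[0, 0, 0], -0.15], [[0, 0, 0], -0.15], [[0, 0, 0], -0.15], [[0, 0, 0], -0.15], [[0, 0, 0], -0.15], [[0, 0, 0], -0.15], [[0, 0, 0], -0.15], [[0, 0, 0], -0.15], [[0, 0, 0], -0.15], [[0, 0, 0], -0.15]]}}

```text
t: 2.6
ee_pos: [0.48, -0.0343, 0.3026]
tcp_rot: [[-0.604, 0.797, -0.0], [0.797, 0.604, -0.0], [0.0, -0.0, -1.0]]
ft_force: [-0.2, -0.3, 0.9]
width: 1.0
grasp_force: 0.0
```

>>> {"op": "jog_arm", "data": {"plan": [[[0, 0, 0], -0.15], [[0, 0, 0], -0.15], [[0, 0, 0], -0.15], [[0, 0, 0], -0.15], [[0, 0, 0], -0.15], [[0, 0, 0], -0.15], [[0, 0, 0], -0.15], [[0, 0, 0], -0.066], [[0, 0, 0], 0], [[0, 0, 0], 0]]}}

```text
t: 3.6
ee_pos: [0.48, -0.0344, 0.3026]
tcp_rot: [[-0.983, -0.184, -0.0], [-0.184, 0.983, -0.0], [0.0, 0.0, -1.0]]
ft_force: [0.0, -0.8, -0.6]
width: 0.999
grasp_force: 0.0
```

```bash
cat > st.py <<'E'
from h import *
np.set_printoptions(precision=4,suppress=True)
s=ctrl.sense(); R=np.array(s['tcp_rot'])
def yaw(): return np.degrees(np.arctan2(R[1,0],R[0,0]))
def show(): print(s['t'],s['ee_pos'],'yaw',yaw(),'j7',s['joints'][6],'w',s['width'],'g',s['grasp_force'],'F',s['ft_force'],'T',s['ft_torque'])
def to(p): print('tool shift mm',1000*R.T@(np.array(p)-s['ee_pos']))
if __name__=='__main__': show()
E
python3 - <<'E'
from st import *
show(); to([.527,.08,.25])
W=cam('wrist','w0.png'); print(proj(W,[.527,.08,.052]),proj(W,[.61,.02,.116]))
T=cam('top')
print('gauge front edge',onz(T,276.7,227.8,.13))
E
```

```text
3.6 [ 0.48   -0.0344  0.3026] yaw -169.3975260018038 j7 82.45663304805709 w 0.9985456623253751 g 0.0 F [ 0.0289 -0.7775 -0.5814] T [ 0.0445 -0.1423 -0.0173]
tool shift mm [-67.2706 103.785   52.6262]
(np.float64(430.0733109851444), np.float64(277.253528557064)) (np.float64(358.669869270509), np.float64(380.3944870592031))
gauge front edge [0.5932 0.1386 0.13  ]
```

View pics/w0.png

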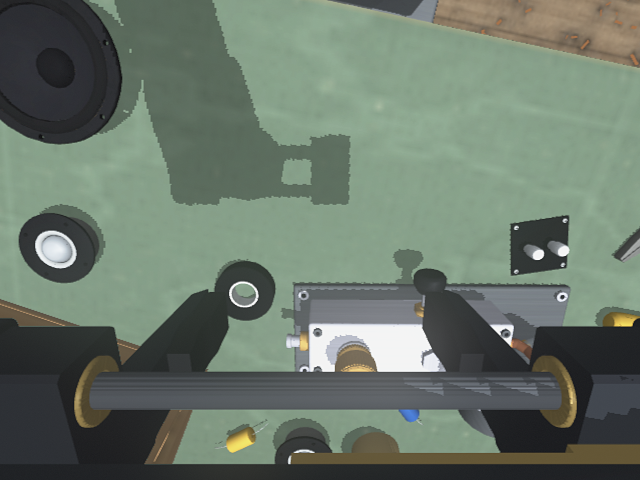

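The wrist view shows the knob at (430,281), against a predicted (430,277), and the plate edge is level, so the estimate holds and the yaw is right. I'll go over the knob and then down.

>>> {"op": "jog_arm", "data": {"plan": [[[-17, 26, 0], 0], [[-17, 26, 10], 0], [[-17, 26, 20], 0], [[-17, 26, 20], 0], [[0, 0, 20], 0], [[0, 0, 20], 0], [[0, 0, 0], 0], [[0, 0, 0], 0]]}}

```text
t: 4.5
ee_pos: [0.5276, 0.0806, 0.213]
tcp_rot: [[-0.983, -0.186, -0.0], [-0.186, 0.983, -0.0], [0.0, 0.0, -1.0]]
ft_force: [0.2, 0.5, -0.4]
width: 1.003
grasp_force: 0.0
```

```bash
python3 - <<'E'
from st import *
show(); to([.528,.08,.1])
W=cam('wrist','w1.png'); print(proj(W,[.528,.08,.052]))
h=cam('side','s1.png')['frame'][180:330,240:440]; cv2.imwrite('pics/s1c.png',np.hstack([cv2.resize(h,(400,300)),cv2.resize(W['frame'],(400,300))]))
E
```

```text
4.5 [0.5276 0.0806 0.213 ] yaw -169.30026070525605 j7 62.41792293388814 w 1.0029128309260007 g 0.0 F [ 0.2483  0.4955 -0.3901] T [ 0.0798 -0.1654 -0.0143]
tool shift mm [ -0.3428  -0.7143 113.0099]
(np.float64(324.1900050666641), np.float64(241.29137289781946))
```

View pics/s1c.png

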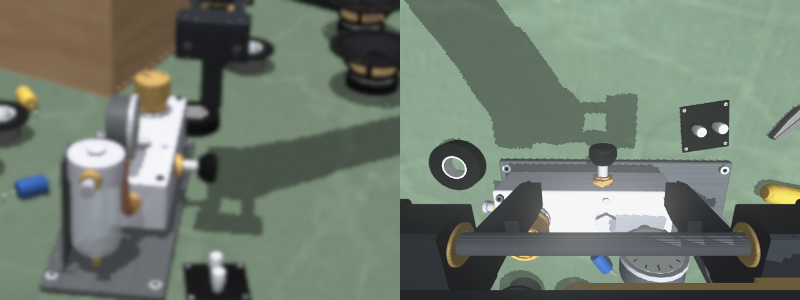

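The knob sits centred between the fingers, at wrist (323,248) against a predicted (324,241), so I'll descend with a 2 mm correction and close.

>>> {"op": "jog_arm", "data": {"plan": [[[-2, -1, 20], 0], [[0, 0, 20], 0], [[0, 0, 20], 0], [[0, 0, 20], 0], [[0, 0, 20], 0], [[0, 0, 13], 0], [[0, 0, 0], 0], [[0, 0, 0], 0]]}}

```text
t: 5.4
ee_pos: [0.5302, 0.0801, 0.1005]
tcp_rot: [[-0.983, -0.186, 0.001], [-0.186, 0.983, 0.0], [-0.001, 0.0, -1.0]]
ft_force: [-0.3, 0.4, 0.4]
width: 0.997
grasp_force: 0.0
```

>>> {"op": "jog_arm", "data": {"plan": [[[0, 0, 0], 0], [[0, 0, 0], 0], [[0, 0, 0], 0], [[0, 0, 0], 0], [[0, 0, 0], 0], [[0, 0, 0], 0], [[0, 0, 0], 0], [[0, 0, 0], 0], [[0, 0, 0], 0], [[0, 0, 0], 0], [[0, 0, 0], 0], [[0, 0, 0], 0]], "claw": 255}}

```text
t: 6.6
ee_pos: [0.5295, 0.0804, 0.0997]
tcp_rot: [[-0.982, -0.187, -0.0], [-0.187, 0.982, 0.001], [0.0, 0.001, -1.0]]
ft_force: [-0.8, 2.8, -1.4]
width: 0.352
grasp_force: 30.0
```

>>> {"op": "jog_arm", "data": {"plan": [[[4, 0, 0], 0], [[4, 0, 0], 0], [[4, 0, 0], 0], [[4, 0, 0], 0], [[4, 0, 0], 0], [[3, 0, 0], 0], [[2, 0, 0], 0], [[0, 0, 0], 0], [[0, 0, 0], 0], [[0, 0, 0], 0], [[0, 0, 0], 0]]}}

```text
t: 7.7
ee_pos: [0.5057, 0.076, 0.0998]
tcp_rot: [[-0.982, -0.187, 0.002], [-0.187, 0.982, 0.002], [-0.002, 0.001, -1.0]]
ft_force: [2.3, 4.8, -5.7]
width: 0.352
grasp_force: 30.0
```

>>> {"op": "jog_arm", "data": {"plan": [[[2, 0, 0], 0], [[0, 0, 0], 0], [[0, 0, 0], 0], [[0, 0, 0], 0]]}}

```text
t: 8.1
ee_pos: [0.5055, 0.0759, 0.0999]
tcp_rot: [[-0.982, -0.187, 0.005], [-0.187, 0.982, 0.003], [-0.005, 0.002, -1.0]]
ft_force: [8.1, 6.0, -11.2]
width: 0.35
grasp_force: 30.0
```

```bash
python3 - <<'E'
from st import *
show()
W=cam('wrist'); h=cam('side')['frame'][180:330,240:440]; cv2.imwrite('pics/s2c.png',np.hstack([cv2.resize(h,(400,300)),cv2.resize(W['frame'],(400,300))]))
E
```

```text
8.1 [0.5055 0.0759 0.0999] yaw -169.24944430125367 j7 53.689372208677746 w 0.3499723754286772 g 29.976211488246918 F [  8.1202   6.0419 -11.1857] T [ 1.2389 -1.7272  0.0261]
```

View pics/s2c.png

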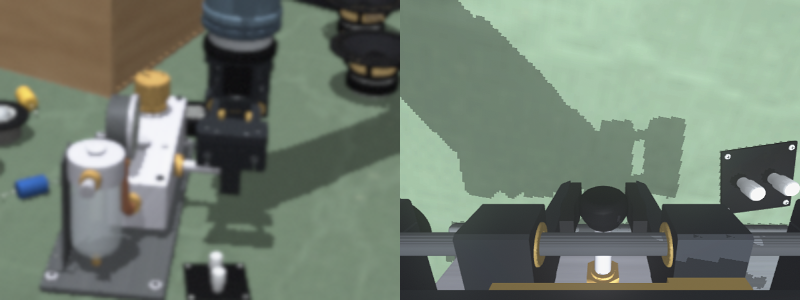

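The side view shows the knob pulled out with a long stem. The force rose with no further motion, so it is at the stop. Now I'll push it home.

>>> {"op": "jog_arm", "data": {"plan": [[[-4, 0, 0], 0], [[-4, 0, 0], 0], [[-4, 0, 0], 0], [[-4, 0, 0], 0], [[-4, 0, 0], 0], [[-4, 0, 0], 0], [[-3, 0, 0], 0], [[-2, 0, 0], 0], [[0, 0, 0], 0], [[0, 0, 0], 0], [[0, 0, 0], 0], [[0, 0, 0], 0]]}}

```text
t: 9.4
ee_pos: [0.5298, 0.0804, 0.0995]
tcp_rot: [[-0.982, -0.187, -0.004], [-0.187, 0.982, -0.001], [0.004, -0.0, -1.0]]
ft_force: [-7.3, 3.0, 5.3]
width: 0.352
grasp_force: 30.0
```

>>> {"op": "jog_arm", "data": {"plan": [[[1, 0, 0], 0], [[0, 0, 0], 0], [[0, 0, 0], 0], [[0, 0, 0], 0], [[0, 0, 0], 0], [[0, 0, 0], 0], [[0, 0, 0], 0], [[0, 0, 0], 0], [[0, 0, 0], 0], [[0, 0, 0], 0]], "claw": 0}}

```text
t: 10.4
ee_pos: [0.5306, 0.0801, 0.0997]
tcp_rot: [[-0.983, -0.186, -0.0], [-0.186, 0.983, -0.0], [0.0, -0.0, -1.0]]
ft_force: [0.1, -0.5, 0.4]
width: 1.0
grasp_force: 0.0
```

>>> {"op": "jog_arm", "data": {"plan": [[[0, 0, -15], 0], [[0, 0, -30], 0], [[0, 0, -30], 0], [[0, 0, -30], 0], [[0, 0, -30], 0], [[0, 0, -15], 0], [[0, 0, 0], 0], [[0, 0, 0], 0]]}}

```text
t: 11.2
ee_pos: [0.5303, 0.0798, 0.2491]
tcp_rot: [[-0.983, -0.186, -0.001], [-0.186, 0.983, -0.001], [0.001, -0.0, -1.0]]
ft_force: [0.1, -0.8, 0.2]
width: 0.998
grasp_force: 0.0
```

```bash
python3 - <<'E'
from st import *
show()
W=cam('wrist'); f=W['frame']; h=cv2.cvtColor(f,cv2.COLOR_BGR2HSV)
print(proj(W,[.53,.08,.052]),proj(W,[.61,.02,.118]))
S=cam('side')['frame'][180:330,240:440]; cv2.imwrite('pics/s3c.png',np.hstack([cv2.resize(S,(300,225)),cv2.resize(W['frame'],(300,225))]))
T=cam('top'); f=T['frame'][200:240,315:355]; g=cv2.resize(f,(300,300),interpolation=2); cv2.imwrite('pics/s3.png',np.vstack([cv2.imread('pics/s3c.png'),np.hstack([g,cv2.resize(T['frame'][195:275,265:345],(300,300),interpolation=2)])]))
print(-W['R'].T@W['t'],W['R'][2])
to([.61,.02,.2])
E
```

```text
11.2 [0.5303 0.0798 0.2491] yaw -169.28774660333832 j7 64.73817105409529 w 0.9979051849882065 g 0.0 F [ 0.1213 -0.8414  0.1697] T [ 0.07   -0.1438 -0.0034]
(np.float64(325.5509888723869), np.float64(226.44816068465502)) (np.float64(216.54176624350353), np.float64(349.1178772660574))
[0.4528 0.0648 0.3299] [ 0.3034  0.0579 -0.9511]
tool shift mm [-67.2484 -73.5108  49.1342]
```

View pics/s3.png

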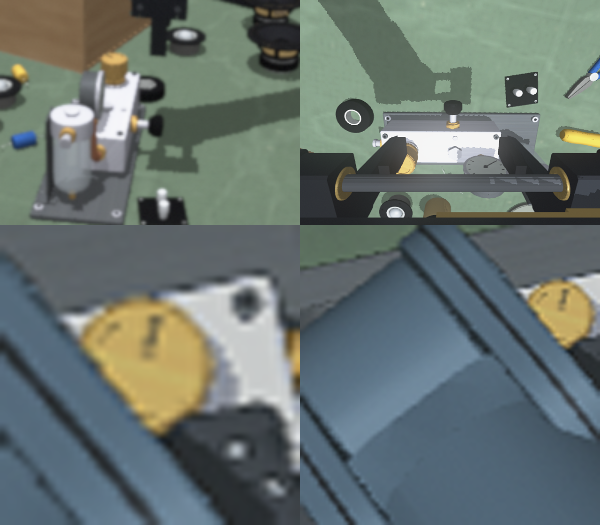

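The knob is home again, with a short stem in both views. The cap line in the top crop still points up. I'll refine the cap centre from two views.

```bash
python3 - <<'E'
from st import *
S=cam('side');T=cam('top')
def m(c,x0,y0,x1,y1):
    h=cv2.cvtColor(c['frame'][y0:y1,x0:x1],cv2.COLOR_BGR2HSV); k=max(cv2.findContours(cv2.inRange(h,(12,90,60),(32,255,255)),0,2)[0],key=cv2.contourArea)
    x,y,w,hh=cv2.boundingRect(k); return x+x0,y+y0,w,hh
b=m(S,304,205,332,240); print('side',b)
# cap silhouette: horizontal centre, and vertical centre ~ body centre (z mid)
u,v=b[0]+b[2]/2-.5,b[1]+b[3]/2-.5
p,e=tri(ray(T,333.2,218.8),ray(S,u,v)); print('mid',p,e)
for q in ([.61,.02],[.613,.0195]):
  print(q,proj(T,q+[.118]),proj(S,q+[.118]),proj(S,q+[.092]))
E
```

```text
side (304, 205, 23, 31)
mid [0.6129 0.0208 0.1137] [np.float64(0.0021801933266004836), np.float64(0.0021801933266006736)]
[0.61, 0.02] (np.float64(333.3893997145424), np.float64(218.87173862320847)) (np.float64(317.3765469019355), np.float64(218.4139907077249)) (np.float64(317.1230909754771), np.float64(229.06445066009644))
[0.613, 0.0195] (np.float64(333.5815260407441), np.float64(217.450186581285)) (np.float64(316.1395979394664), np.float64(218.1249383264595)) (np.float64(315.8982487108386), np.float64(228.76801291076407))
```

>>> {"op": "jog_arm", "data": {"plan": [[[-23, -24, 0], 0], [[-23, -25, 0], 0], [[-23, -25, 0], 0], [[0, 0, 20], 0], [[0, 0, 20], 0], [[0, 0, 20], 0], [[0, 0, 15], 0], [[0, 0, 10], 0], [[0, 0, 6], 0], [[0, 0, 0], 0], [[0, 0, 0], 0]]}}

```text
t: 12.55
ee_pos: [0.6126, 0.0205, 0.1593]
tcp_rot: [[-0.983, -0.186, 0.001], [-0.186, 0.983, 0.0], [-0.001, -0.0, -1.0]]
ft_force: [0.6, -0.7, -0.9]
width: 0.998
grasp_force: 0.0
```

>>> {"op": "jog_arm", "data": {"plan": [[[0, 0, 0], 0], [[0, 0, 0], 0], [[0, 0, 0], 0], [[0, 0, 0], 0], [[0, 0, 0], 0], [[0, 0, 0], 0], [[0, 0, 0], 0], [[0, 0, 0], 0], [[0, 0, 0], 0], [[0, 0, 0], 0], [[0, 0, 0], 0]], "claw": 255}}

```text
t: 13.65
ee_pos: [0.6124, 0.0194, 0.1587]
tcp_rot: [[-0.983, -0.185, 0.0], [-0.185, 0.983, -0.001], [0.0, -0.001, -1.0]]
ft_force: [1.3, -5.1, 1.3]
width: 0.442
grasp_force: 30.0
```

```bash
python3 st.py
```

```text
13.65 [0.6124 0.0194 0.1587] yaw -169.31085371400908 j7 68.64881896315772 w 0.4419537917347993 g 29.999570539221168 F [ 1.2578 -5.0781  1.2713] T [-1.0108 -0.3236 -0.0359]
```

>>> {"op": "jog_arm", "data": {"plan": [[[0, -1, 0], 0], [[0, 0, 0.1], 0.14], [[0, 0, 0.1], 0.14], [[0, 0, 0.1], 0.14], [[0, 0, 0.1], 0.14], [[0, 0, 0.1], 0.14], [[0, 0, 0.1], 0.14], [[0, 0, 0.1], 0.14], [[0, 0, 0.1], 0.14], [[0, 0, 0.1], 0.14], [[0, 0, 0.1], 0.14], [[0, 0, 0], 0]]}}

```text
t: 14.85
ee_pos: [0.6125, 0.0196, 0.1578]
tcp_rot: [[-0.35, 0.937, 0.001], [0.937, 0.35, -0.0], [-0.0, 0.0, -1.0]]
ft_force: [-0.1, -4.1, 2.2]
width: 0.441
grasp_force: 30.0
```

```bash
python3 st.py
```

```text
14.85 [0.6125 0.0196 0.1578] yaw 110.4599179199198 j7 0.620389659752705 w 0.44075423799269947 g 30.001021586358547 F [-0.1017 -4.1     2.2071] T [-0.7654 -0.2844 -0.0862]
```

>>> {"op": "jog_arm", "data": {"plan": [[[0, 0, 0.1], 0.1], [[0, 0, 0.1], 0.1], [[0, 0, 0.1], 0.1], [[0, 0, 0.1], 0.1], [[0, 0, 0.1], 0.1], [[0, 0, 0.1], 0.1], [[0, 0, 0.1], 0.1], [[0, 0, 0], 0.1], [[0, 0, 0], 0.1], [[0, 0, 0], 0], [[0, 0, 0], 0]]}}

```text
t: 15.95
ee_pos: [0.6127, 0.0195, 0.1572]
tcp_rot: [[0.512, 0.859, 0.001], [0.859, -0.512, 0.0], [0.001, 0.001, -1.0]]
ft_force: [0.8, -2.7, 3.4]
width: 0.438
grasp_force: 30.0
```

```bash
python3 st.py
```

```text
15.95 [0.6127 0.0195 0.1572] yaw 59.21554280264838 j7 -41.746833085369374 w 0.4375513081982802 g 29.999663271009922 F [ 0.7757 -2.7116  3.3848] T [-0.7203 -0.3359 -0.085 ]
```

>>> {"op": "jog_arm", "data": {"plan": [[[0, 0, 0.1], 0.05], [[0, 0, 0], 0.05], [[0, 0, 0], 0.05], [[0, 0, 0], 0.05], [[0, 0, 0], 0], [[0, 0, 0], 0]]}}

```text
t: 16.55
ee_pos: [0.6128, 0.0195, 0.1571]
tcp_rot: [[0.673, 0.739, 0.001], [0.739, -0.673, 0.0], [0.001, 0.0, -1.0]]
ft_force: [1.7, -2.5, 3.2]
width: 0.439
grasp_force: 30.0
```

```bash
python3 st.py
```

```text
16.55 [0.6128 0.0195 0.1571] yaw 47.673201718438655 j7 -51.193231552469406 w 0.43877616360166133 g 29.999727588146925 F [ 1.6652 -2.5141  3.1652] T [-0.6437 -0.4114 -0.0927]
```

>>> {"op": "jog_arm", "data": {"plan": [[[0, 0, 0], 0.05], [[0, 0, 0], 0.05], [[0, 0, 0], 0.05], [[0, 0, 0], 0], [[0, 0, 0], 0]]}}

```text
t: 17.05
ee_pos: [0.6128, 0.0194, 0.157]
tcp_rot: [[0.776, 0.63, 0.001], [0.63, -0.776, 0.0], [0.001, 0.0, -1.0]]
ft_force: [3.2, -2.8, 3.5]
width: 0.44
grasp_force: 30.0
```

```bash
python3 st.py
```

```text
17.05 [0.6128 0.0194 0.157 ] yaw 39.059135774157205 j7 -58.22705995919124 w 0.439893514233066 g 29.999739825725555 F [ 3.2036 -2.8499  3.4811] T [-0.6551 -0.6416  0.1529]
```

>>> {"op": "jog_arm", "data": {"plan": [[[0, 0, 0], 0.05], [[0, 0, 0], 0.05], [[0, 0, 0], 0], [[0, 0, 0], 0]]}}

```text
t: 17.45
ee_pos: [0.6138, 0.0202, 0.1571]
tcp_rot: [[0.835, 0.551, 0.004], [0.551, -0.835, 0.001], [0.003, 0.001, -1.0]]
ft_force: [7.3, -1.8, -0.8]
width: 0.442
grasp_force: 30.0
```

```bash
python3 st.py
```

```text
17.45 [0.6138 0.0202 0.1571] yaw 33.420437114674144 j7 -62.86742596115274 w 0.4416191344104331 g 29.996869638562202 F [ 7.338  -1.8199 -0.8131] T [-0.3788 -1.3038  0.6637]
```

>>> {"op": "jog_arm", "data": {"plan": [[[0, 0, 0], 0.05], [[0, 0, 0], 0.05], [[0, 0, 0], 0], [[0, 0, 0], 0]]}}

```text
t: 17.85
ee_pos: [0.6139, 0.02, 0.1572]
tcp_rot: [[0.886, 0.464, 0.004], [0.464, -0.886, 0.001], [0.004, 0.001, -1.0]]
ft_force: [6.7, -2.5, -0.2]
width: 0.441
grasp_force: 30.0
```

```bash
python3 st.py
```

```text
17.85 [0.6139 0.02   0.1572] yaw 27.67507874666967 j7 -67.53198791834393 w 0.44053711508279736 g 29.999616723507643 F [ 6.667  -2.4987 -0.1854] T [-0.4351 -1.352   0.5779]
```

The torque rises near yaw 39°, after 2.65 rad of turning, which matches the 2.67 rad from the image. It then slips slightly at the hard stop, so the cap is bottomed. Now I'll back off 1.57 rad.

>>> {"op": "jog_arm", "data": {"plan": [[[0, 0, 0], -0.07], [[0, 0, -0.1], -0.15], [[0, 0, -0.1], -0.15], [[0, 0, -0.1], -0.15], [[0, 0, -0.1], -0.15], [[0, 0, -0.1], -0.15], [[0, 0, -0.1], -0.15], [[0, 0, -0.1], -0.15], [[0, 0, -0.1], -0.15], [[0, 0, -0.1], -0.15], [[0, 0, -0.1], -0.15], [[0, 0, 0], 0]]}}

```text
t: 19.05
ee_pos: [0.6119, 0.0207, 0.1581]
tcp_rot: [[-0.466, 0.885, -0.001], [0.885, 0.466, 0.002], [0.002, 0.0, -1.0]]
ft_force: [-1.2, -0.8, 5.5]
width: 0.441
grasp_force: 30.0
```

>>> {"op": "jog_arm", "data": {"plan": [[[0, 0, 0], 0], [[0, 0, 0], 0], [[0, 0, 0], 0]]}}

```text
t: 19.35
ee_pos: [0.6119, 0.0208, 0.1581]
tcp_rot: [[-0.463, 0.887, -0.001], [0.887, 0.463, 0.002], [0.002, -0.0, -1.0]]
ft_force: [0.4, -0.1, 5.2]
width: 0.44
grasp_force: 30.0
```

```bash
python3 - <<'E'
from st import *
show()
W=cam('wrist')['frame'];S=cam('side')['frame'][180:330,240:440];T=cam('top')['frame'][190:280,260:380]
cv2.imwrite('pics/e.png',np.vstack([np.hstack([cv2.resize(S,(400,300)),cv2.resize(T,(400,300))]),np.hstack([W[230:470,120:520][:, :],np.zeros((240,400,3),np.uint8)])]))
E
```

```text
19.35 [0.6119 0.0208 0.1581] yaw 117.55411047339148 j7 6.450208635743608 w 0.44035376083657496 g 29.999888353049755 F [ 0.4092 -0.1237  5.1769] T [ 0.0406 -0.0672  0.035 ]
```

View pics/e.png

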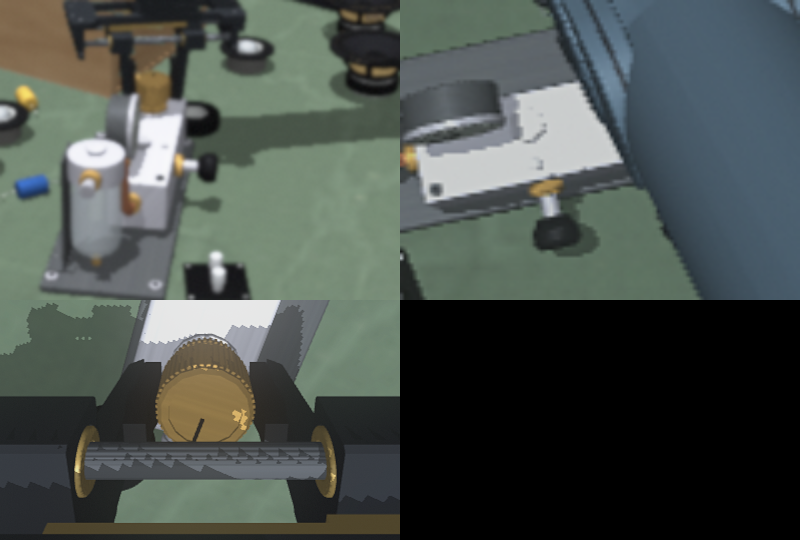

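The wrist view shows the cap's line from crop (202,420) to (194,441), i.e. full-frame (322,350) to (314,371). The knob is home. I'll convert the line to a cap angle.

```bash
python3 - <<'E'
from st import *
W=cam('wrist'); a=onz(W,322,350,.117);b=onz(W,314,371,.117); print(a,b)
w=np.degrees(np.arctan2(*(b-a)[1::-1])); print('line world',w,'cap angle rad',np.radians((w-10.7-180)%360))
E
```

```text
[0.6142 0.0167 0.117 ] [0.6158 0.0066 0.117 ]
line world -80.71584787396738 cap angle rad 1.5460851196868042
```

The cap angle measures 1.55 rad, so I'm handing in.

```bash
python3 -c "
from bench import ctrl
print(ctrl.hand_in())"
```

```text
the job is handed in; nothing more can be done
None
```

I cycled the vent out to its stop and back home. The bleed cap is bottomed and backed off to about 1.55 rad (a quarter turn), still gripped at 30 N, and the job is handed in; the hand-in gave no verdict.

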